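# Clear the gas manifold and offer up its cover plate

## Task

Get the gas manifold ready for its screws: take the yellow sweeping block and sweep the three loose brass nuts off the manifold's top face into the blue catch tray, without touching the nuts with the fingers, then set the sweeping block down on the bench. Pick up the aluminium cover plate by its grip and hold it level and still, a finger's width (about 15 mm) above the manifold's face and never touching the manifold, the right way round, so that each threaded hole lies wholly inside the plate hole above it; finish while still holding it there. Leave the wrench, screwdriver and small jar where they are.

Things in the scene. Friction and masses are not known exactly. Their poses are not given: they have to be found in the camera images.
- manifold: grey metal gas manifold block, fixed: 120 (x) x 120 (y) x 40 high, flat top face with three threaded 8 mm holes; a blue open catch tray is fixed against its -x side (facing the robot). Origin: centre of the block's underside (without the tray), on the bench; z up. Turned at most 20 degrees from the world axes. Short steel unions on its +x side stay below the face.
- tray_floor (a point): centre of the catch tray's inner floor, 98 mm towards -x from the manifold's origin and 3 mm above the bench. The tray is 76 (x) x 150 (y) x 30 high outside, walls 3 mm, rim 10 mm below the block's top face; axes as the manifold's
- manifold_hole0 (a point): mouth of a threaded hole (8 mm) in the manifold's top face, 40 mm above the bench; one of the two holes next to the tray, on the right (-y) side: x -36, y -40 mm from the manifold's origin
- manifold_hole1 (a point): mouth of a threaded hole (8 mm) in the manifold's top face, 40 mm above the bench; one of the two holes next to the tray, on the left (+y) side: x -36, y +40 mm from the manifold's origin
- manifold_hole2 (a point): mouth of a threaded hole (8 mm) in the manifold's top face, 40 mm above the bench; the single hole on the side away from the tray: x +36, y 0 mm from the manifold's origin
- cover: aluminium cover plate 100 (x) x 110 (y) x 6 thick, three 16 mm through holes in the manifold's pattern, lying flat on the bench. A black plastic grip block, 24 (x) x 44 (y), stands on its middle, from 6 to 40 mm above the underside. Origin: centre of the underside; z up. 0.15 to 0.31 kg. Right way round: x, y axes along the manifold's; it starts under 50 degrees from that.
- cover_hole0 (a point): centre of the plate hole that belongs over manifold_hole0, at the plate's underside: x -36, y -40 mm from the cover's origin
- cover_hole1 (a point): centre of the plate hole that belongs over manifold_hole1, at the plate's underside: x -36, y +40 mm from the cover's origin
- cover_hole2 (a point): centre of the plate hole that belongs over manifold_hole2, at the plate's underside: x +36, y 0 (the single one) mm from the cover's origin
- sweeper: sweeping block, a bar 24 (x) x 110 (y) x 60 high standing on its long 24 x 110 foot: lower 26 mm black rubber, hard, upper 34 mm a yellow plastic grip. Origin: centre of the underside; z up. About 0.12 kg. It can be gripped across its 24 mm thickness.
- nut_a: loose brass nut, a round piece 16 mm in diameter and 12 mm high, 18 g, standing flat on the manifold's top face at the start, all of it at least 20 mm from the face's +x edge and 15 mm from its side edges. Origin: centre of its underside
- nut_b: loose brass nut, a round piece 16 mm in diameter and 12 mm high, 18 g, standing flat on the manifold's top face at the start, all of it at least 20 mm from the face's +x edge and 15 mm from its side edges. Origin: centre of its underside
- nut_c: loose brass nut, a round piece 16 mm in diameter and 12 mm high, 18 g, standing flat on the manifold's top face at the start, all of it at least 20 mm from the face's +x edge and 15 mm from its side edges. Origin: centre of its underside
- wrench: bystander: steel wrench 160 long lying flat along its x axis, under 20 high
- screwdriver: bystander: screwdriver 180 long lying along its x axis, under 35 high
- septa_jar: bystander: small white jar with blue cap, 52 in diameter, 50 high, origin under its centre
Things that resemble listed ones, but are neither listed nor needed, are in the scene too. What is shaped like the cover but purple is not meant.

How it is judged:
By the outcome, as a careful person would: the job done as asked, in the order asked, and still so for the second after the job is handed in, while the arm keeps its last pose, push and grip.
It also fails if it takes over 72 s, if anything falls off the work surface, if the arm or the gripper's body presses on something with over 40 N, if the wrist force passes 120 N, or if a joint passes its speed limit or range.

## Robot

A 7-joint arm with a two-finger parallel gripper is mounted at the origin on the work surface. World frame = base frame: x ahead of the robot, y to its left, z up, the work surface at z = 0. Lengths are in m, angles in rad, forces in N, time in s.
With the tool pointing down it reaches from about 0.35 to 0.775 m from the base axis. Payload 3.1 kg.
Tool frame: the origin (TCP) lies on the mounting face of the last link; the fingertips stand 173 mm ahead of it and the grasp point (between the pads) lies 155 mm ahead of it; z points along the fingers, y is the line along which they close (so a half turn about z gives the same grasp; the last joint's range is limited). The gripper opens to 85 mm and grips with 20 to 120 N. Pads are 22 mm wide; open, the fingers measure 114 mm over their backs; the gripper's body (76 mm by 85 mm) begins 54 mm behind the grasp point. The pads swing forward as they close: fully open they stand 13 mm farther back than shut.
Start: joints at [-1.217, 0.311, 0.014, 1.512, -0.004, 1.319, -0.027], TCP at [0.212, 0.508, 0.405] pointing down, gripper open.
Joint ranges: [-2.7, 2.7], [-0.3, 1.91], [-1.27, 1.3], [0.12, 2.57], [-1.44, 4.58], [0.2, 2.03], [-3.05, 3.05]. Speed limits (rad/s): [2.79, 2.79, 3.14, 3.14, 3.14, 3.14, 3.14].

## Interface

Orientations are given as [roll, pitch, yaw] about the fixed x, y, z axes, in that order (R = Rz(yaw) Ry(pitch) Rx(roll)).
In Python, from bench import manip gives the robot as it stands.
- The arm moves only by the tool move_arm, never from a script. Its argument "targets" is text: rows parted by semicolons, each of 5 numbers parted by spaces: the shift along the tool's x, y, z each as a share of 200 mm, from -1 to 1, then the turn about the tool's z as a share of 60 degrees, from -1 to 1, then the opening, from -1 (shut) to 1 (fully open). A call has 1 to 20 rows; each row is the pose to reach, as a shift and turn from the pose commanded when the call began, along the tool's axes at that moment; what a row does not reach only later rows make up. A row lasts 1/12 s, in which the tool goes at most 41.7 mm and 7.16 degrees, less where a joint would pass 70% of its speed; a pose out of reach is approached as far as the arm can. A call with a number of a shift or a turn outside -1 to 1 is refused whole. A call with a gripper value outside its range is refused whole. The fingers move at their own pace and stop on an object; the grip force is fixed at half the most. Time passes only in rows, so rows that repeat a pose let the fingers close. It gives the time, the measured TCP pose, the force, the opening and the grip force at its end, in the units of the state.
- manip.read_state(): the state, without advancing time (a new reading comes with each control period).
- manip.read_camera(name): name is "side" or "top" or "wrist"; returns the picture (420x560x3 uint8, red, green, blue); there is no depth.
- manip.camera_params(name): a dict with "fx", "fy", "cx", "cy" (pixels), "R" (3x3) and "t" (3): a world point X has camera coordinates R X + t. Camera axes: x right, y down, z forward; pixel columns grow to the right and rows downward; lengths in m; the calibration is good to about 2 mm. A picture is of the moment at which its call begins: read the wrist's pose just before it. camera_params takes no time and is no camera call; for the wrist camera it gives the pose at the moment of the call.
- manip.job_done(): hands the job in; it is judged then, once.
The state is a dict: "time_s": time; "qpos": joint angles; "qd": joint speeds; "joint_torque": joint torques, N m; "position": TCP position; "tcp_rot": TCP orientation; "force": force on the tool from outside, world axes, zero at the start; "wrist_torque": the same for the moment, N m; "finger_gap": finger opening in m; "grasp_force": force on a finger pad.
Only numpy, scipy, OpenCV 4.12 (cv2) and the standard library are available. Lean on these libraries where they do the work, as an engineer would, in place of code of your own. Each camera call takes 0.05 s, during which the arm holds its last target. There are 200 camera calls.

## Working session

There is one attempt and no reset: what is moved stays moved. The work goes in short steps, Python scripts to look and compute and a tool call to move; the robot and the scene stay as the last step left them, time stands still between calls to the robot, and variables do not carry over. Pictures are saved under pics/ and viewed, at most 11 in all, crops included, and the job is handed in when it is done.

Besides the shell and the picture viewer there is one more tool, called after ">>>" as name(argument=value, ...) on one line, values as JSON. move_arm: Moves the arm, as the interface text tells. Its arguments: {"type":"object","properties":{"targets":{"type":"string"}},"required":["targets"]}

```bash
mkdir -p pics
cat > h.py <<'E'
from bench import manip
import numpy as np, cv2
def cam(n): 
    p=manip.camera_params(n); im=manip.read_camera(n); return im,p
def save(im,f): cv2.imwrite('pics/'+f,cv2.cvtColor(im,cv2.COLOR_RGB2BGR))
def back(p,uv,z):
    R=np.array(p['R']);t=np.array(p['t']);uv=np.atleast_2d(np.array(uv,float))
    d=np.c_[(uv[:,0]-p['cx'])/p['fx'],(uv[:,1]-p['cy'])/p['fy'],np.ones(len(uv))]@R
    c=-R.T@t
    return c+d*((z-c[2])/d[:,2])[:,None]
def proj(p,X):
    c=np.atleast_2d(X)@np.array(p['R']).T+np.array(p['t'])
    return np.c_[c[:,0]/c[:,2]*p['fx']+p['cx'],c[:,1]/c[:,2]*p['fy']+p['cy']]
E
python3 - <<'E'
from h import *
for n in ('top','side','wrist'):
    im,p=cam(n); save(im,n+'0.png'); np.set_printoptions(precision=3,suppress=True); print(n,p)
print(manip.read_state())
import cv2
E
```

```text
top {'fx': 404.48402232455504, 'fy': 404.48402232455504, 'cx': 277.95449527623555, 'cy': 208.11215286237376, 'R': array([[ 0.07 , -0.998, -0.001],
       [-0.974, -0.068, -0.216],
       [ 0.215,  0.016, -0.976]]), 't': array([-0.073,  0.509,  1.127])}
side {'fx': 400.99515327708804, 'fy': 400.99515327708804, 'cx': 269.7908053855549, 'cy': 209.01809313734518, 'R': array([[-0.946, -0.324, -0.003],
       [-0.241,  0.708, -0.664],
       [ 0.217, -0.627, -0.748]]), 't': array([0.469, 0.21 , 0.838])}
wrist {'fx': 300.13471802966313, 'fy': 300.13471802966313, 'cx': 284.62904550100023, 'cy': 203.38489300417473, 'R': array([[ 0.387,  0.922, -0.001],
       [ 0.883, -0.37 ,  0.288],
       [ 0.266, -0.112, -0.958]]), 't': array([-0.549, -0.035,  0.378])}
{'time_s': 0.15, 'qpos': array([-1.217,  0.312,  0.014,  1.513, -0.004,  1.319, -0.027]), 'qd': array([ 0.001,  0.   ,  0.001, -0.006, -0.001,  0.001,  0.   ]), 'joint_torque': array([  0.001, -38.028,   0.146, -23.085,   0.012,   0.01 ,  -0.   ]), 'position': array([0.212, 0.507, 0.404]), 'tcp_rot': array([-3.14 ,  0.   ,  2.746]), 'force': array([-0.114,  0.151, -0.049]), 'wrist_torque': array([ 0.039, -0.035, -0.009]), 'grasp_force': 0.0, 'finger_gap': 0.0852893113949369}
```

View pics/top0.png

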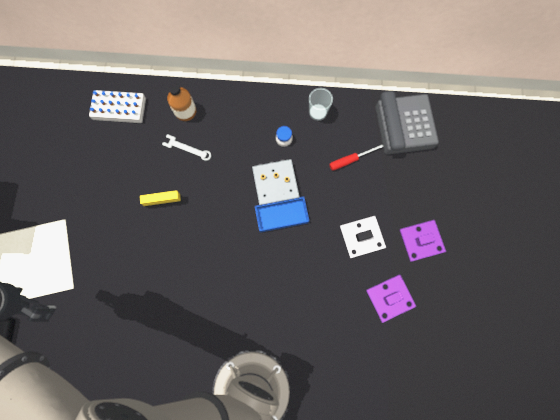

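View pics/side0.png

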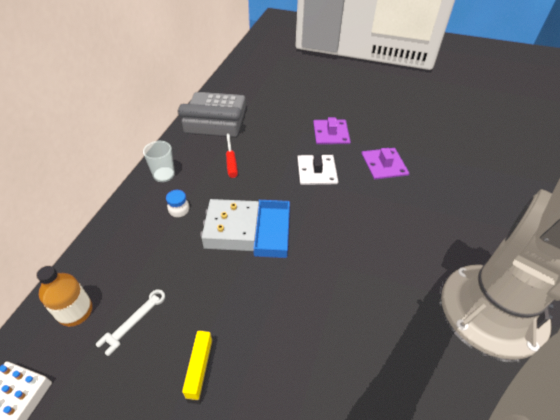

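Candidates in the top view:
- Cover: the white/aluminium plate at (363,237). Similar things are the purple plates at (423,240) and (391,298), which aren't meant.
- Sweeper: the yellow bar at (160,198), the only one.
- Manifold: the grey block at (277,182), with the tray at (283,214) and nuts at (264,177), (276,175) and (287,180).

I'll check the cover and manifold in one close crop.

Run:
```python
from h import *
im,p=cam('top')
c=im[145:270,240:400]; save(cv2.resize(c,None,fx=4.8,fy=4.8,interpolation=cv2.INTER_CUBIC),'crop1.png')
hsv=cv2.cvtColor(im,cv2.COLOR_RGB2HSV)
def rect(m,z,n):
    k,l,s,ce=cv2.connectedComponentsWithStats(m.astype(np.uint8)); i=1+np.argmax(s[1:,4])
    uv=np.argwhere(l==i)[:,::-1]
    w=back(p,uv,z)[:,:2].astype(np.float32)
    r=cv2.minAreaRect(w*1000); print(n,s[i],r,w.mean(0))
H,S,V=[hsv[...,i].astype(int) for i in range(3)]
rect((abs(H-29)<5)&(S>120)&(V>80),.06,'sweeper')
rect((abs(H-110)<12)&(S>120)&(V>60)&(np.arange(420)[:,None]>160),.03,'tray')
m=(S<60)&(V>120); X=np.arange(560)[None];Y=np.arange(420)[:,None]
rect(m&(X>330)&(X<395)&(Y>205)&(Y<265),.006,'cover')
rect(m&(X>240)&(X<305)&(Y>155)&(Y<205),.04,'manifold')
```

```text
sweeper [140 191  38  15 329] ((518.1478271484375, 313.75958251953125), (34.025047302246094, 110.29936218261719), 13.090401649475098) [0.5214586  0.31522346]
tray [ 255  196   55   36 1382] ((501.69635009765625, -49.02745819091797), (83.63860321044922, 153.36962890625), 15.594974517822266) [ 0.5007265  -0.04907444]
cover [ 340  216   46   42 1153] ((455.0674743652344, -295.6956481933594), (104.5638427734375, 114.27477264404297), 20.0266170501709) [ 0.45460758 -0.29509208]
manifold [ 252  159   47   46 1540] ((598.6043701171875, -22.409767150878906), (124.13641357421875, 122.96646881103516), 14.789554595947266) [ 0.5970346  -0.02249257]
```

View pics/crop1.png

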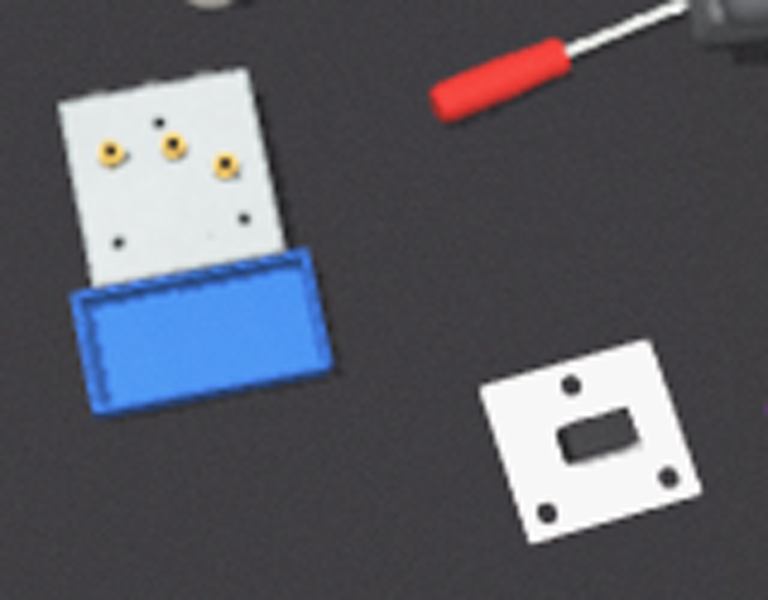

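The crop confirms the choice. The white plate has a black grip at (598,436), its single hole at (571,385) on the far side and a pair at (547,513) and (668,478). The manifold's holes are at (160,123), (118,243) and (245,218), with brass nuts at (111,153), (173,146) and (226,165).

```bash
cat >> h.py <<'E'
def shares(xyz,yawdeg,frm=None):
    """tool-axis shares from the measured pose to TCP xyz / world yaw (deg)"""
    s=manip.read_state(); pos=np.array(s['position']) if frm is None else np.array(frm[:3])
    yaw=s['tcp_rot'][2] if frm is None else np.radians(frm[3])
    d=np.array(xyz)-pos; c,sn=np.cos(yaw),np.sin(yaw)
    dt=np.array([c*d[0]+sn*d[1], sn*d[0]-c*d[1], -d[2]])
    turn=-((yawdeg-np.degrees(yaw)+180)%360-180)
    print('pos',pos.round(4),'yaw',np.degrees(yaw).round(2),'shares',(dt/.2).round(4),(turn/60).round(4))
E
python3 - <<'E'
from h import *
shares([.515,.314,.36],103)
E
```

```text
pos [0.2119 0.5073 0.404 ] yaw 157.33 shares [-1.7708 -0.3078  0.2201] 0.9055
```

>>> move_arm(targets="-0.9 -0.15 0.1 0.9 1;-0.9 -0.15 0.1 0.9 1;-0.9 -0.15 0.1 0.9 1;-0.9 -0.15 0.1 0.9 1;-0.9 -0.15 0.1 0.9 1;-0.9 -0.15 0.1 0.9 1;-0.9 -0.15 0.1 0.9 1;-0.9 -0.15 0.1 0.9 1;-0.9 -0.15 0.1 0.9 1")

```text
time_s: 0.95
position: [0.3666, 0.4103, 0.3843]
tcp_rot: [-3.141, 0.001, 1.802]
force: [0.8, -0.5, -0.3]
finger_gap: 0.0854
grasp_force: 0.0
```

Run:
```python
from h import *
shares([.515,.314,.36],103)
```

```text
pos [0.3666 0.4103 0.3843] yaw 103.24 shares [-0.6387  0.612   0.1217] 0.0041
```

>>> move_arm(targets="-0.64 0.61 0.12 0 1;-0.64 0.61 0.12 0 1;-0.64 0.61 0.12 0 1;-0.64 0.61 0.12 0 1;-0.64 0.61 0.12 0 1;-0.64 0.61 0.12 0 1;-0.64 0.61 0.12 0 1;-0.64 0.61 0.12 0 1")

```text
time_s: 1.62
position: [0.5135, 0.3157, 0.3606]
tcp_rot: [-3.14, -0.002, 1.807]
force: [0.1, 1.2, -0.6]
finger_gap: 0.0854
grasp_force: 0.0
```

Run:
```python
from h import *
im,p=cam('wrist'); save(im,'w1.png')
hsv=cv2.cvtColor(im,cv2.COLOR_RGB2HSV);H,S,V=[hsv[...,i].astype(int) for i in range(3)]
m=((abs(H-29)<5)&(S>120)&(V>80)).astype(np.uint8)
k,l,s,ce=cv2.connectedComponentsWithStats(m); i=1+np.argmax(s[1:,4]); print(s[i])
uv=np.argwhere(l==i)[:,::-1]
print(cv2.minAreaRect(back(p,uv,.06)[:,:2].astype(np.float32)*1000))
print('cam',-np.array(p['R']).T@p['t'], np.array(p['R'])); print(manip.read_state()['position'],manip.read_state()['tcp_rot'])
```

```text
[280 136  29 117 264]
((520.63427734375, 316.8731994628906), (25.25563621520996, 111.42765045166016), 13.189251899719238)
cam [0.49532133 0.38703077 0.328722  ] [[ 9.72608496e-01  2.32449370e-01 -6.66203898e-05]
 [ 2.22803796e-01 -9.32167958e-01  2.85344295e-01]
 [ 6.62660003e-02 -2.77543129e-01 -9.58425077e-01]]
[0.51317883 0.31610873 0.36075916] [-3.14070256e+00 -1.85705856e-03  1.80783077e+00]
```

View pics/w1.png

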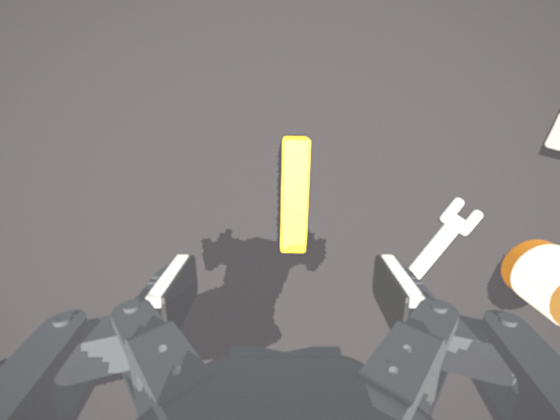

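The wrist view shows the yellow bar at (295,194), lying lengthwise between the open pads. The wrench is at (440,240), clear of the fingers. Next I descend and grip.

Run:
```python
from h import *
shares([.5206,.3169,.198],103.2)
```

```text
pos [0.5132 0.3161 0.3608] yaw 103.58 shares [-0.0049  0.037   0.8138] 0.0064
```

>>> move_arm(targets="-0.005 0.037 0.2 0.006 1;-0.005 0.037 0.4 0.006 1;-0.005 0.037 0.55 0.006 1;-0.005 0.037 0.7 0.006 1;-0.005 0.037 0.77 0.006 1;-0.005 0.037 0.814 0.006 1;-0.005 0.037 0.814 0.006 1;-0.005 0.037 0.814 0.006 1;-0.005 0.037 0.814 0.006 -1;-0.005 0.037 0.814 0.006 -1;-0.005 0.037 0.814 0.006 -1;-0.005 0.037 0.814 0.006 -1;-0.005 0.037 0.814 0.006 -1;-0.005 0.037 0.814 0.006 -1;-0.005 0.037 0.814 0.006 -1;-0.005 0.037 0.814 0.006 -1")

```text
time_s: 3.0
position: [0.5226, 0.3149, 0.1987]
tcp_rot: [3.14, -0.001, 1.797]
force: [-0.0, 0.2, 4.2]
finger_gap: 0.023
grasp_force: 59.6
```

Run:
```python
from h import *
print(manip.read_state())
# manifold estimate from top via tray+block: holes
```

```text
{'time_s': 3.0, 'qpos': array([-0.76369127,  0.62425254,  0.28387108,  1.5983112 , -0.20322703,
        0.94651512, -0.18544334]), 'qd': array([ 2.12847423e-03,  3.62840011e-04, -1.53910685e-04,  7.46664187e-05,
        5.40022055e-05,  9.54821487e-04, -2.11623820e-03]), 'joint_torque': array([-3.60965263e-02, -4.43158829e+01,  3.67623813e+00, -1.76823413e+01,
        5.39162477e-05, -3.87104508e-02,  1.79805112e-02]), 'position': array([0.52263493, 0.31488794, 0.19867172]), 'tcp_rot': array([ 3.14005994e+00, -5.48391413e-04,  1.79699307e+00]), 'force': array([-0.0356304 ,  0.21752677,  4.21202726]), 'wrist_torque': array([ 0.01454862,  0.0326347 , -0.00699801]), 'grasp_force': 59.601087199989706, 'finger_gap': 0.023028703551563875}
```

Run:
```python
from h import *
shares([.575,.125,.36],105)
```

```text
pos [0.5226 0.3149 0.1987] yaw 102.96 shares [-0.984   0.0422 -0.8066] -0.034
```

>>> move_arm(targets="0 0 -0.2 0 -1;0 0 -0.4 0 -1;0 0 -0.6 0 -1;-0.2 0.01 -0.8 0 -1;-0.4 0.02 -0.8 -0.034 -1;-0.6 0.03 -0.8 -0.034 -1;-0.75 0.04 -0.8 -0.034 -1;-0.88 0.04 -0.8 -0.034 -1;-0.96 0.04 -0.8 -0.034 -1;-0.98 0.04 -0.8 -0.034 -1;-0.98 0.04 -0.8 -0.034 -1;-0.98 0.04 -0.8 -0.034 -1;-0.98 0.04 -0.8 -0.034 -1")

```text
time_s: 4.08
position: [0.5734, 0.1283, 0.3574]
tcp_rot: [-3.141, -0.002, 1.837]
force: [-0.0, -0.2, -0.3]
finger_gap: 0.0234
grasp_force: 59.3
```

Run:
```python
from h import *
im,p=cam('wrist'); save(im,'w2.png')
np.savez('w2.npz',im=im,**p); print(manip.read_state()['position'],manip.read_state()['tcp_rot'])
```

```text
[0.57342359 0.12828436 0.35747182] [-3.14093754e+00 -1.64016461e-03  1.83693016e+00]
```

View pics/w2.png

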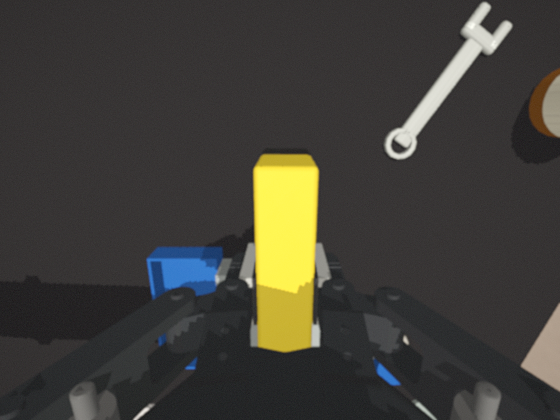

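The view shows the bar held straight at (286,250), the tray edge at (185,270) and the wrench at (440,80). The manifold is hidden under the gripper. For the sweep I'll use the top-camera picture, fitting the manifold pose to its holes.

```bash
cat >> h.py <<'E'
def fit(w,model):
    """rigid 2D fit: world=R model+c ; returns c, yaw deg, residuals mm"""
    w=np.array(w)[:,:2];m=np.array(model);wc,mc=w.mean(0),m.mean(0)
    a=((w-wc)[:,0]+1j*(w-wc)[:,1]);b=((m-mc)[:,0]+1j*(m-mc)[:,1])
    r=(a*b.conj()).sum();r/=abs(r)
    c=(wc[0]+1j*wc[1])-r*(mc[0]+1j*mc[1])
    res=abs(a-r*b)*1000
    return np.array([c.real,c.imag]),np.degrees(np.angle(r)),res
HOLES=[(.036,0),(-.036,.04),(-.036,-.04)]
E
python3 - <<'E'
from h import *
p=manip.camera_params('top')
px=lambda a:(np.array(a)+.5)/4.8+[240,145]-.5
w=back(p,px([(160,123),(118,243),(245,218)]),.04); c,y,r=fit(w,HOLES); print('manifold',c,y,r)
n=back(p,px([(111,152),(173,145),(226,164)]),.052)[:,:2]
R=np.array([[np.cos(np.radians(y)),np.sin(np.radians(y))],[-np.sin(np.radians(y)),np.cos(np.radians(y))]])
print('nuts in manifold',(n-c)@R.T)
w=back(p,px([(571,385),(547,513),(668,478)]),.003); print('cover',fit(w,HOLES))
# sweep TCP: grasp offset: sweeper centre rel TCP
def W(x,yy): return c+R.T@np.array([x,yy])
for x in (.066,-.085): print(x,W(x,0))
E
```

```text
manifold [ 0.59782056 -0.02291997] 15.228743671730053 [0.48109788 0.45071094 0.46879372]
nuts in manifold [[ 0.01917513  0.03392629]
 [ 0.01609969 -0.00478118]
 [-0.00240868 -0.03468495]]
cover (array([ 0.45517656, -0.29602836]), np.float64(19.87663596981133), array([0.43492003, 0.34407004, 0.32122627]))
0.066 [ 0.66150296 -0.00558354]
-0.085 [ 0.51580535 -0.0452472 ]
```

Run:
```python
from h import *
c=np.array([.5978,-.0229]);a=np.radians(15.2)
W=lambda x,y:c+[np.cos(a)*x-np.sin(a)*y,np.sin(a)*x+np.cos(a)*y]
print(W(.060,-.0024)); shares([*W(.060,-.0024),.300],105.2); shares([*W(.060,-.0024),.2405],105.2)
print(manip.read_state()['force'])
print(back(manip.camera_params('top'),[285,133],.05))
```

```text
[ 0.65633024 -0.00948469]
pos [0.5734 0.1283 0.3575] yaw 105.25 shares [-0.7736  0.2188  0.2874] 0.0008
pos [0.5734 0.1283 0.3575] yaw 105.25 shares [-0.7736  0.2188  0.5849] 0.0008
[-0.18514022  0.66425181 -1.08947092]
[[ 0.75055906 -0.04238826  0.05      ]]
```

>>> move_arm(targets="-0.2 0.06 0 0 -1;-0.4 0.12 0 0 -1;-0.6 0.18 0 0 -1;-0.72 0.219 0.1 0 -1;-0.774 0.219 0.2 0 -1;-0.774 0.219 0.28 0 -1;-0.774 0.219 0.28 0 -1;-0.774 0.219 0.28 0 -1;-0.774 0.219 0.28 0 -1;-0.774 0.219 0.28 0 -1")

```text
time_s: 4.97
position: [0.6569, -0.0109, 0.3037]
tcp_rot: [3.138, 0.0, 1.836]
force: [0.2, 0.1, -0.8]
finger_gap: 0.0232
grasp_force: 59.3
```

Run:
```python
from h import *
c=np.array([.5978,-.0229]);a=np.radians(15.2)
W=lambda x,y:c+[np.cos(a)*x-np.sin(a)*y,np.sin(a)*x+np.cos(a)*y]
shares([*W(.060,-.0024),.2405],105.2)
im,p=cam('side'); save(cv2.resize(im[150:300,140:340],None,fx=4,fy=4,interpolation=cv2.INTER_CUBIC),'s2.png')
```

```text
pos [ 0.6569 -0.0109  0.3037] yaw 105.17 shares [ 0.0077 -0.0011  0.3161] -0.0005
```

View pics/s2.png

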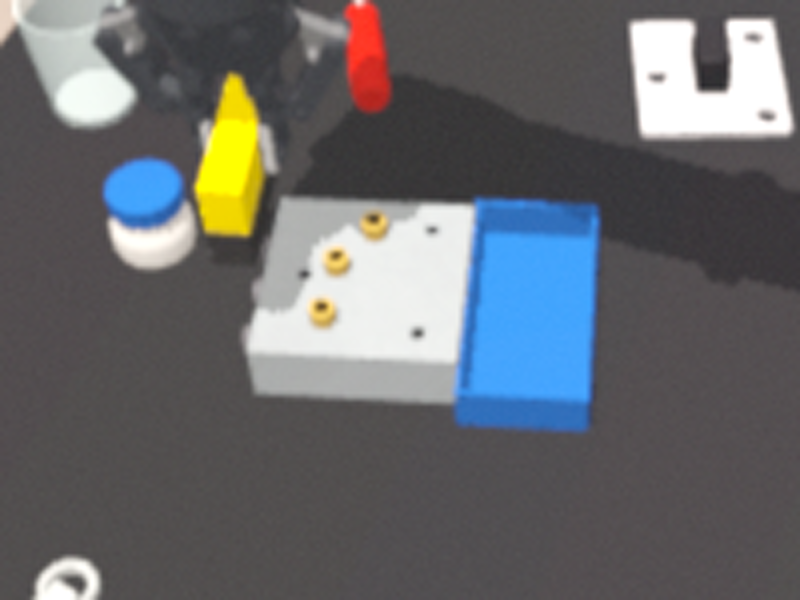

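The side crop shows the bar held upright at (232,190), above the far edge and clear of the jar at (150,210). All three nuts at (374,225), (337,261) and (322,312) lie on the tray side of it. Lowering now.

>>> move_arm(targets="0.008 -0.001 0.1 0 -1;0.008 -0.001 0.2 0 -1;0.008 -0.001 0.26 0 -1;0.008 -0.001 0.29 0 -1;0.008 -0.001 0.29 0 -1;0.008 -0.001 0.29 0 -1;0.008 -0.001 0.29 0 -1;0.008 -0.001 0.29 0 -1")

```text
time_s: 5.68
position: [0.6564, -0.0113, 0.2454]
tcp_rot: [3.139, 0.001, 1.833]
force: [-0.3, -0.2, -0.4]
finger_gap: 0.0232
grasp_force: 59.3
```

Run:
```python
from h import *
c=np.array([.5978,-.0229]);a=np.radians(15.2)
W=lambda x,y:c+[np.cos(a)*x-np.sin(a)*y,np.sin(a)*x+np.cos(a)*y]
shares([*W(.060,-.0024),.2405],105.2); shares([*W(-.085,-.0024),.2405],105.2)
```

```text
pos [ 0.6564 -0.0113  0.2454] yaw 105.01 shares [0.0088 0.002  0.0246] -0.0032
pos [ 0.6564 -0.0113  0.2454] yaw 105.01 shares [ 0.0063 -0.723   0.0246] -0.0032
```

>>> move_arm(targets="0.008 0 0.024 0 -1;0.008 0 0.024 0 -1;0.008 0 0.024 0 -1;0.008 -0.02 0.024 0 -1;0.008 -0.05 0.024 0 -1;0.008 -0.09 0.024 0 -1;0.008 -0.13 0.024 0 -1;0.008 -0.17 0.024 0 -1;0.008 -0.21 0.024 0 -1;0.008 -0.25 0.024 0 -1;0.008 -0.29 0.024 0 -1;0.008 -0.33 0.024 0 -1;0.008 -0.36 0.024 0 -1;0.008 -0.36 0.024 0 -1;0.008 -0.36 0.024 0 -1")

```text
time_s: 6.93
position: [0.5856, -0.0284, 0.2393]
tcp_rot: [3.141, -0.0, 1.832]
force: [-0.8, 1.1, -0.7]
finger_gap: 0.0234
grasp_force: 59.3
```

Run:
```python
from h import *
c=np.array([.5978,-.0229]);a=np.radians(15.2)
W=lambda x,y:c+[np.cos(a)*x-np.sin(a)*y,np.sin(a)*x+np.cos(a)*y]
shares([*W(-.085,-.0024),.2405],105.2)
```

```text
pos [ 0.5856 -0.0284  0.2393] yaw 104.99 shares [-0.0029 -0.3589 -0.0062] -0.0036
```

>>> move_arm(targets="-0.003 -0.02 -0.004 0 -1;-0.003 -0.05 -0.004 0 -1;-0.003 -0.08 -0.004 0 -1;-0.003 -0.11 -0.004 0 -1;-0.003 -0.14 -0.004 0 -1;-0.003 -0.17 -0.004 0 -1;-0.003 -0.2 -0.004 0 -1;-0.003 -0.23 -0.004 0 -1;-0.003 -0.26 -0.004 0 -1;-0.003 -0.29 -0.004 0 -1;-0.003 -0.32 -0.004 0 -1;-0.003 -0.36 -0.004 0 -1;-0.003 -0.36 -0.004 0 -1;-0.003 -0.36 -0.004 0 -1;-0.003 -0.36 -0.1 0 -1;-0.003 -0.36 -0.3 0 -1;-0.003 -0.36 -0.5 0 -1;-0.003 -0.36 -0.5 0 -1;-0.003 -0.36 -0.5 0 -1")

```text
time_s: 8.52
position: [0.5179, -0.0477, 0.3421]
tcp_rot: [3.134, 0.002, 1.833]
force: [-0.8, 0.0, -1.5]
finger_gap: 0.0236
grasp_force: 59.5
```

Run:
```python
from h import *
im,p=cam('side'); im2,q=cam('top')
a=cv2.resize(im[180:270,190:310],None,fx=3.3,fy=3.3,interpolation=cv2.INTER_CUBIC);b=cv2.resize(im2[150:240,230:350],None,fx=3.3,fy=3.3,interpolation=cv2.INTER_CUBIC)
save(np.hstack([a,b]),'s3.png')
shares([.50,.20,.30],103.2)
```

```text
pos [ 0.5161 -0.0472  0.3384] yaw 105.03 shares [1.2144 0.2425 0.1919] 0.0305
```

View pics/s3.png

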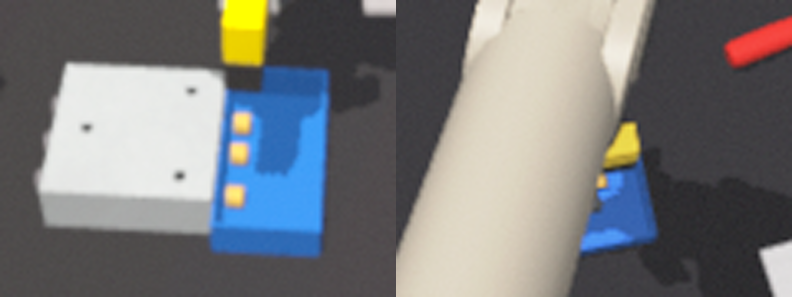

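All three nuts lie in the tray, at (241,123), (239,152) and (235,195) in the left half, and the face is clear. I'll set the sweeper down on the open bench to the left.

Run:
```python
from h import *
shares([.48,.14,.30],104); shares([.48,.14,.2],104)
```

```text
pos [ 0.5161 -0.0472  0.3384] yaw 105.03 shares [0.9506 0.0681 0.1919] 0.0172
pos [ 0.5161 -0.0472  0.3384] yaw 105.03 shares [0.9506 0.0681 0.6919] 0.0172
```

>>> move_arm(targets="0.2 0.02 0 0 -1;0.4 0.04 0 0 -1;0.6 0.06 0 0 -1;0.8 0.068 0 0 -1;0.9 0.068 0.1 0 -1;0.95 0.068 0.25 0 -1;0.95 0.068 0.4 0 -1;0.95 0.068 0.53 0 -1;0.95 0.068 0.6 0 -1;0.95 0.068 0.63 0 -1;0.95 0.068 0.65 0 -1;0.95 0.068 0.65 0 -1;0.95 0.068 0.65 0 -1;0.95 0.068 0.65 0 -1")

```text
time_s: 9.78
position: [0.481, 0.1396, 0.2101]
tcp_rot: [3.139, -0.0, 1.833]
force: [-0.6, -0.5, -0.9]
finger_gap: 0.0234
grasp_force: 59.4
```

Run:
```python
from h import *
shares([.48,.14,.1985],104)
```

```text
pos [0.481  0.1396 0.2101] yaw 105.0 shares [ 0.003  -0.0045  0.0581] 0.0166
```

>>> move_arm(targets="0 0 0.03 0 -1;0 0 0.05 0 -1;0 0 0.056 0 -1;0 0 0.056 0 -1;0 0 0.056 0 -1;0 0 0.056 0 -1")

```text
time_s: 10.28
position: [0.4807, 0.1397, 0.1986]
tcp_rot: [3.14, -0.0, 1.833]
force: [-0.5, -0.3, 5.6]
finger_gap: 0.0232
grasp_force: 60.0
```

>>> move_arm(targets="0 0 0.056 0 1;0 0 0.056 0 1;0 0 0.056 0 1;0 0 0.056 0 1;0 0 0.056 0 1;0 0 0 0 1;0 0 -0.2 0 1;0 0 -0.4 0 1;0 0 -0.6 0 1;0 0 -0.8 0 1;0 0 -0.9 0 1;0 0 -0.9 0 1;0 0 -0.9 0 1")

```text
time_s: 11.37
position: [0.4807, 0.1395, 0.3795]
tcp_rot: [3.138, -0.001, 1.833]
force: [-0.7, 0.4, -0.2]
finger_gap: 0.0854
grasp_force: 0.0
```

Run:
```python
from h import *
shares([.598,-.023,.39],105)
```

```text
pos [0.4807 0.1395 0.3795] yaw 105.0 shares [-0.9368  0.3562 -0.0523] 0.0
```

>>> move_arm(targets="-0.94 0.356 -0.05 0 1;-0.94 0.356 -0.05 0 1;-0.94 0.356 -0.05 0 1;-0.94 0.356 -0.05 0 1;-0.94 0.356 -0.05 0 1;-0.94 0.356 -0.05 0 1;-0.94 0.356 -0.05 0 1;-0.94 0.356 -0.05 0 1;-0.94 0.356 -0.05 0 1;-0.94 0.356 -0.05 0 1")

```text
time_s: 12.2
position: [0.5973, -0.0216, 0.3872]
tcp_rot: [-3.14, -0.002, 1.836]
force: [-0.5, -0.0, 0.4]
finger_gap: 0.0856
grasp_force: 0.0
```

```bash
cat >> h.py <<'E'
def holes(im,p,c,yaw,z,f=6,win=9):
    """refine holes: dark blob centroid near predicted pixels"""
    a=np.radians(yaw);X=[[c[0]+np.cos(a)*x-np.sin(a)*y,c[1]+np.sin(a)*x+np.cos(a)*y,z] for x,y in HOLES]
    g=cv2.cvtColor(im,cv2.COLOR_RGB2GRAY).astype(float);out=[]
    for u,v in proj(p,X):
        u0,v0=int(round(u)),int(round(v));w=g[v0-win:v0+win+1,u0-win:u0+win+1]
        m=np.clip(np.median(w)*.85-w,0,None);yy,xx=np.mgrid[-win:win+1,-win:win+1]
        out.append((u0+(m*xx).sum()/m.sum(),v0+(m*yy).sum()/m.sum()))
    return np.array(out)
E
python3 - <<'E'
from h import *
s=manip.read_state();im,p=cam('wrist'); save(im,'w3.png')
h=holes(im,p,(.5978,-.0229),15.2,.04);print(h,fit(back(p,h,.04),HOLES))
print(s['position'],s['qd'].round(3)); shares([.4552,-.296,.39],109.9)
E
```

```text
[[319.25082291 185.95227123]
 [251.7799787  148.69406597]
 [253.99247118 220.64379264]] (array([ 0.59801056, -0.02212146]), np.float64(15.080601523433801), array([0.34736949, 0.33006725, 0.33695656]))
[ 0.59728386 -0.02162125  0.38722148] [-0.003 -0.008  0.005 -0.008  0.004  0.001  0.001]
pos [ 0.5973 -0.0218  0.3875] yaw 105.17 shares [-1.1372 -1.0447 -0.0123] -0.0788
```

View pics/w3.png

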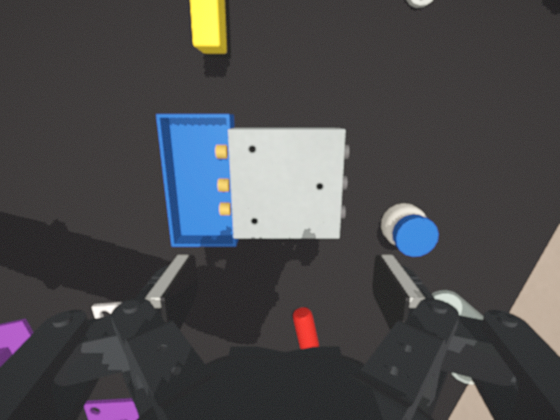

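The wrist view shows the bare face with holes at (319,186), (252,149) and (254,221). The nuts at (221,152), (222,185) and (224,209) are beside the tray's inner wall, so I'll check whether they are on the floor or perched on the rim.

Run:
```python
from h import *
import cv2
c=np.array([.598,-.0221]);a=np.radians(15.1);R=np.array([[np.cos(a),np.sin(a)],[-np.sin(a),np.cos(a)]])
ims={'wrist':(cv2.imread('pics/w3.png'),manip.camera_params('wrist'))}
im,p=cam('side'); ims['side']=(im[...,::-1].copy(),p)
for n,(im,p) in ims.items():
    hsv=cv2.cvtColor(im,cv2.COLOR_BGR2HSV);H,S,V=[hsv[...,i].astype(int) for i in range(3)]
    m=((H>12)&(H<24)&(S>90)&(V>100)).astype(np.uint8)
    k,l,s,ce=cv2.connectedComponentsWithStats(m)
    for i in range(1,k):
        if 8<s[i,4]<200:
            print(n,s[i],ce[i].round(1),[(z,((back(p,ce[i],z)[0,:2]-c)@R.T*1000).round(0)) for z in (.009,.036)])
```

```text
wrist [193  46  12   8  12] [198.5  49.6] [(0.009, array([-91., 138.])), (0.036, array([-84., 133.]))]
wrist [216 146  11  12 123] [221.2 151.4] [(0.009, array([-74.,  33.])), (0.036, array([-68.,  36.]))]
wrist [218 179  11  12 118] [223.3 184.5] [(0.009, array([-74.,  -6.])), (0.036, array([-68.,   0.]))]
wrist [220 203  10  12 109] [224.6 208.3] [(0.009, array([-74., -36.])), (0.036, array([-68., -27.]))]
side [261 215   5   5  17] [262.9 217.2] [(0.009, array([-71., -36.])), (0.036, array([-73., -13.]))]
side [260 224   5   5  19] [261.9 226. ] [(0.009, array([-70.,  -8.])), (0.036, array([-73.,  14.]))]
side [259 237   5   5  19] [260.8 239.2] [(0.009, array([-71.,  32.])), (0.036, array([-73.,  53.]))]
side [259 262   4  12  14] [261.6 266.7] [(0.009, array([-79., 109.])), (0.036, array([-81., 127.]))]
side [ 59 300  33  27 149] [ 79.6 317.7] [(0.009, array([282., 257.])), (0.036, array([267., 269.]))]
side [  5 369   5   5  13] [  7.5 371.2] [(0.009, array([375., 370.])), (0.036, array([357., 379.]))]
side [ 17 374   6   5  13] [ 19.9 376.5] [(0.009, array([347., 378.])), (0.036, array([330., 386.]))]
side [  7 388   5   6  13] [  9.5 390.5] [(0.009, array([354., 403.])), (0.036, array([337., 410.]))]
side [ 20 394   5   5  13] [ 22.5 396.2] [(0.009, array([326., 411.])), (0.036, array([310., 418.]))]
side [  9 409   5   6  14] [ 11.4 411.7] [(0.009, array([333., 437.])), (0.036, array([317., 443.]))]
```

Both cameras agree at floor height, so the nuts are on the tray floor. On to the cover.

>>> move_arm(targets="-0.8 -0.74 0 -0.079 1;-0.8 -0.74 0 -0.079 1;-0.8 -0.74 0 -0.079 1;-0.8 -0.74 0 -0.079 1;-0.8 -0.74 0 -0.079 1;-0.8 -0.74 0 -0.079 1;-0.8 -0.74 0 -0.079 1;-0.8 -0.74 0 -0.079 1")

```text
time_s: 12.97
position: [0.496, -0.2165, 0.3883]
tcp_rot: [3.14, -0.0, 1.914]
force: [0.5, -0.7, 0.8]
finger_gap: 0.0858
grasp_force: 0.0
```

Run:
```python
from h import *
shares([.4552,-.296,.38],109.9)
```

```text
pos [ 0.496  -0.2165  0.3883] yaw 109.68 shares [-0.3058 -0.3259  0.0414] -0.0037
```

>>> move_arm(targets="-0.306 -0.326 0.04 0 1;-0.306 -0.326 0.04 0 1;-0.306 -0.326 0.04 0 1;-0.306 -0.326 0.04 0 1;-0.306 -0.326 0.04 0 1;-0.306 -0.326 0.04 0 1;-0.306 -0.326 0.04 0 1")

```text
time_s: 13.55
position: [0.4573, -0.2937, 0.3798]
tcp_rot: [3.141, -0.001, 1.92]
force: [-0.5, 0.6, 0.6]
finger_gap: 0.0853
grasp_force: 0.0
```

Run:
```python
from h import *
im,p=cam('wrist'); save(im,'w4.png')
h=holes(im,p,(.4552,-.296),19.9,.006,win=14);print(h)
f=fit(back(p,h,.005),HOLES);print(f)
c,y,_=f
shares([*c,.185],y+90)
```

```text
[[316.44665799 181.44584617]
 [247.13003373 146.03901539]
 [250.11693272 218.15186549]]
(array([ 0.4547909 , -0.29808137]), np.float64(20.965073370630932), array([4.81295773, 3.36084286, 4.41602038]))
pos [ 0.457  -0.294   0.3798] yaw 109.99 shares [-0.0152 -0.0175  0.9741] -0.0162
```

View pics/w4.png

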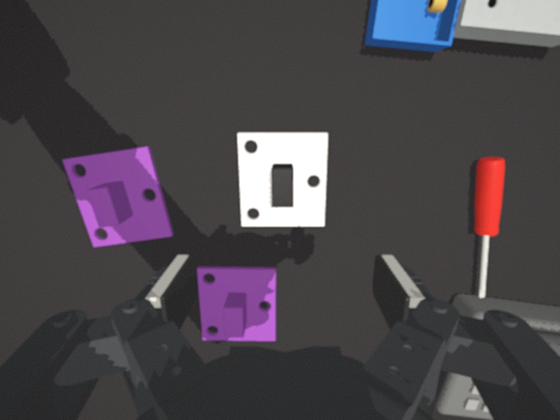

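The view shows the white plate, centred at (283,180), with its holes at (314,181), (251,147) and (253,213). The single hole is on the far side and the grip lies lengthwise between the fingers. The hole windows caught the plate's edges, so I'm re-measuring with smaller ones.

Run:
```python
from h import *
im,p=cam('wrist')
h=holes(im,p,(.4552,-.296),19.9,.006,win=9);print(h)
f=fit(back(p,h,.004),HOLES);print(f)
c,y,_=f
shares([*c,.23],y+90); shares([*c,.183],y+90)
```

```text
[[313.49001565 180.3491684 ]
 [250.93762174 145.912276  ]
 [253.14047676 212.82447818]]
(array([ 0.45512679, -0.29585028]), np.float64(19.983634574087628), array([0.13588576, 0.15701713, 0.15027086]))
pos [ 0.4568 -0.2944  0.3798] yaw 109.95 shares [-0.004  -0.0101  0.7492] -0.0005
pos [ 0.4568 -0.2944  0.3798] yaw 109.95 shares [-0.004  -0.0101  0.9842] -0.0005
```

>>> move_arm(targets="-0.004 -0.01 0.2 0 1;-0.004 -0.01 0.4 0 1;-0.004 -0.01 0.6 0 1;-0.004 -0.01 0.75 0 1;-0.004 -0.01 0.85 0 1;-0.004 -0.01 0.93 0 1;-0.004 -0.01 0.965 0 1;-0.004 -0.01 0.98 0 1;-0.004 -0.01 0.98 0 1;-0.004 -0.01 0.98 0 1;-0.004 -0.01 0.98 0 1")

```text
time_s: 14.57
position: [0.4547, -0.2979, 0.1853]
tcp_rot: [3.14, 0.002, 1.916]
force: [0.6, -0.6, 0.9]
finger_gap: 0.0855
grasp_force: 0.0
```

Run:
```python
from h import *
shares([.4551,-.2959,.183],110)
```

```text
pos [ 0.4547 -0.2979  0.1853] yaw 109.76 shares [0.0087 0.0052 0.0114] -0.0039
```

>>> move_arm(targets="0.009 0.004 0.011 -0.004 1;0.009 0.004 0.011 -0.004 1;0.009 0.004 0.011 -0.004 -1;0.009 0.004 0.011 -0.004 -1;0.009 0.004 0.011 -0.004 -1;0.009 0.004 0.011 -0.004 -1;0.009 0.004 0.011 -0.004 -1;0.009 0.004 0.011 -0.004 -1;0.009 0.004 0.011 -0.004 -1;0.009 0.004 0.011 -0.004 -1;0.009 0.004 0.011 -0.004 -1;0.009 0.004 0.011 -0.004 -1")

```text
time_s: 15.57
position: [0.4544, -0.2957, 0.182]
tcp_rot: [3.141, 0.001, 1.92]
force: [1.2, 0.2, 2.3]
finger_gap: 0.0231
grasp_force: 59.6
```

Run:
```python
from h import *
s=manip.read_state();print(s['position'],s['tcp_rot'],s['force'],s['wrist_torque'])
shares([.598,-.0221,.30],105.1)
```

```text
[ 0.45442609 -0.29567258  0.18196242] [3.14092099e+00 7.10399896e-04 1.91968565e+00] [1.15797514 0.21289163 2.32759527] [ 0.01984069 -0.17082614 -0.05279852]
pos [ 0.4544 -0.2957  0.182 ] yaw 109.99 shares [ 1.04    1.1422 -0.5902] 0.0815
```

>>> move_arm(targets="0 0 -0.03 0 -1;0 0 -0.1 0 -1;0 0 -0.22 0 -1;0 0 -0.38 0 -1;0 0 -0.54 0 -1;0.05 0.055 -0.6 0.02 -1;0.15 0.165 -0.6 0.04 -1;0.25 0.275 -0.6 0.06 -1;0.35 0.385 -0.6 0.08 -1;0.45 0.495 -0.6 0.08 -1;0.55 0.605 -0.6 0.08 -1;0.65 0.715 -0.6 0.08 -1;0.72 0.79 -0.6 0.08 -1;0.77 0.845 -0.6 0.08 -1;0.8 0.88 -0.6 0.08 -1;0.8 0.88 -0.6 0.08 -1;0.8 0.88 -0.6 0.08 -1")

```text
time_s: 16.98
position: [0.5643, -0.0855, 0.3012]
tcp_rot: [-3.139, 0.0, 1.836]
force: [-0.7, -1.1, -2.2]
finger_gap: 0.0235
grasp_force: 59.1
```

Run:
```python
from h import *
s=manip.read_state();print(s['tcp_rot'],s['force'],s['wrist_torque'])
shares([.598,-.0221,.29],105.1)
```

```text
[-3.13949164e+00  3.35653915e-04  1.83591180e+00] [-0.67753063 -1.1321644  -2.16587868] [-0.06482836  0.03959093 -0.02362521]
pos [ 0.5643 -0.0855  0.3012] yaw 105.19 shares [0.2616 0.2459 0.0559] 0.0015
```

>>> move_arm(targets="0.06 0.06 0 0 -1;0.13 0.13 0 0 -1;0.2 0.19 0 0 -1;0.24 0.23 0.03 0 -1;0.262 0.246 0.08 0 -1;0.262 0.246 0.13 0 -1;0.262 0.246 0.16 0 -1;0.262 0.246 0.18 0 -1;0.262 0.246 0.18 0 -1;0.262 0.246 0.18 0 -1;0.262 0.246 0.18 0 -1;0.262 0.246 0.18 0 -1")

```text
time_s: 17.98
position: [0.5988, -0.022, 0.2664]
tcp_rot: [3.14, 0.001, 1.835]
force: [-0.5, 0.2, -2.9]
finger_gap: 0.0234
grasp_force: 59.2
```

Run:
```python
from h import *
s=manip.read_state();im,p=cam('wrist');save(cv2.resize(im[130:400,180:420],None,fx=2.2,fy=2.2,interpolation=cv2.INTER_CUBIC),'w5.png');save(im,'w5full.png')
print(s['position'],s['tcp_rot'],s['force'],s['wrist_torque'])
shares([.598,-.0221,.2375],105.1)
```

```text
[ 0.59878589 -0.02203523  0.26637602] [3.14035078e+00 5.03426027e-04 1.83531181e+00] [-0.54891408  0.24791161 -2.9183337 ] [-0.00191072 -0.0084241   0.01286389]
pos [ 0.5988 -0.0219  0.2664] yaw 105.17 shares [-1.000e-04 -4.100e-03  1.443e-01] 0.0011
```

View pics/w5.png

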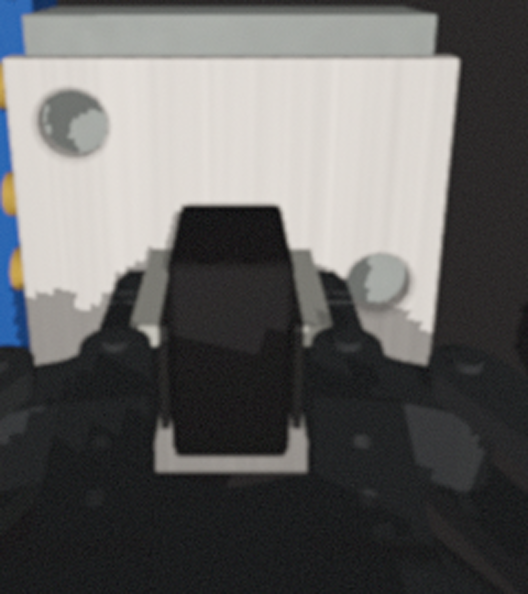

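The crop shows plate holes 1 and 2 at (73,123) and (380,280), with the bare face visible through them. The grip is squarely held.

Run:
```python
from h import *
p=manip.camera_params('wrist')
px=(np.array([(380,280.5),(73,123)])+.5)/2.2+[180,130]-.5
w=back(p,px,.0904)[:,:2];f=fit(w,[HOLES[0],HOLES[1]]);print(w,f)
print('target',fit([[.598+.036*np.cos(.2635),-.0221+.036*np.sin(.2635)]]*1,[HOLES[0]])[0])
# plate corners: far edge in crop (7,58),(460,58)
e=back(p,(np.array([(7,58),(460,58)])+.5)/2.2+[180,130]-.5,.0904)[:,:2];d=e[1]-e[0];print('far edge len',np.hypot(*d),'yaw',np.degrees(np.arctan2(d[1],d[0])))
```

```text
[[ 0.63268198 -0.01211347]
 [ 0.55382279  0.0069517 ]] (array([ 0.59858485, -0.0218569 ]), np.float64(15.463441295772265), array([0.61698103, 0.61698103]))
target [nan nan]
far edge len 0.09844975371710493 yaw 15.06541315838097h.py:26: RuntimeWarning: invalid value encountered in scalar divide
  r=(a*b.conj()).sum();r/=abs(r)
```

The plate's centre is within 1 mm of its target and its yaw within 0.4°, so I'm lowering in two steps.

>>> move_arm(targets="0 -0.003 0.03 0 -1;0 -0.003 0.06 0 -1;0 -0.003 0.09 0 -1;0 -0.003 0.11 0 -1;0 -0.003 0.12 0 -1;0 -0.003 0.12 0 -1;0 -0.003 0.12 0 -1;0 -0.003 0.12 0 -1;0 -0.003 0.12 0 -1")

```text
time_s: 18.78
position: [0.5982, -0.0218, 0.2421]
tcp_rot: [3.141, 0.0, 1.836]
force: [0.2, 0.8, -2.1]
finger_gap: 0.023
grasp_force: 59.2
```

Run:
```python
from h import *
shares([.598,-.0221,.2372],105.1)
```

```text
pos [ 0.5982 -0.0218  0.2421] yaw 105.19 shares [-0.0014 -0.0015  0.0243] 0.0015
```

>>> move_arm(targets="-0.001 -0.001 0.01 0.001 -1;-0.001 -0.001 0.02 0.001 -1;-0.001 -0.001 0.024 0.001 -1;-0.001 -0.001 0.024 0.001 -1;-0.001 -0.001 0.024 0.001 -1;-0.001 -0.001 0.024 0.001 -1;-0.001 -0.001 0.024 0.001 -1;-0.001 -0.001 0.024 0.001 -1;-0.001 -0.001 0.024 0.001 -1;-0.001 -0.001 0.024 0.001 -1")

```text
time_s: 19.62
position: [0.5979, -0.022, 0.237]
tcp_rot: [3.141, -0.0, 1.835]
force: [-0.3, -0.5, -2.0]
finger_gap: 0.0232
grasp_force: 59.2
```

Run:
```python
from h import *
s=manip.read_state();print(s['position'],s['tcp_rot'],s['force'],s['qd'].round(3))
im,p=cam('wrist');im2,q=cam('side')
a=cv2.resize(im[130:290,190:390],(500,400),interpolation=cv2.INTER_CUBIC);b=cv2.resize(im2[180:270,185:245],(300,400),interpolation=cv2.INTER_CUBIC)
save(np.hstack([a,b[:,:300]]),'w6.png')
c=np.array([.598,-.0221]);A=np.radians(15.1)
X=lambda z:[[c[0]+np.cos(A)*x-np.sin(A)*y,c[1]+np.sin(A)*x+np.cos(A)*y,z] for x,y in HOLES]
print('expected crop px manifold',(proj(p,X(.04))-[190,130])*2.5,'plate top',(proj(p,X(.061))-[190,130])*2.5)
```

```text
[ 0.5978927  -0.02196776  0.23695094] [ 3.14145688e+00 -5.48986652e-06  1.83476904e+00] [-0.32852495 -0.4514014  -1.98976113] [-0.    -0.002  0.     0.002  0.001 -0.001  0.001]
expected crop px manifold [[391.03923452 280.76755825]
 [ 79.31543116 116.43619464]
 [ 98.57047955 426.1183466 ]] plate top [[410.69604472 321.49948646]
 [ 58.01633835 137.95504021]
 [ 82.41134311 481.26974109]]
```

View pics/w6.png

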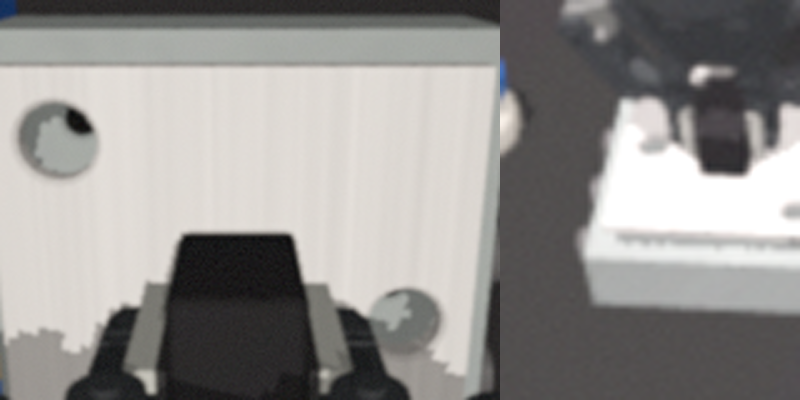

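The plate holes at (58,139) and (405,321) are within about 1 mm of where they should be. The manifold hole shows at (80,120), where it was predicted. The plate sits level about 15 mm above the face, so I'm handing in.

```bash
python3 -c "
from bench import manip
print(manip.job_done())"
```

```text
the job is handed in; nothing more can be done
None
```

I handed the job in at about 20 s: the three nuts are in the tray, the sweeping block is on the bench, and the cover plate is held level about 15 mm above the manifold. Its two visible holes are within about 1 mm of target; the gripper hid the third.

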